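# Open the stock case and hold up its tray of pipe fittings

## Robot

A 7-joint arm with a two-finger parallel gripper is mounted at the origin on the work surface. World frame = base frame: x ahead of the robot, y to its left, z up, the work surface at z = 0. Lengths are in m, angles in rad, forces in N, time in s.
With the tool pointing down it reaches from about 0.425 to 0.825 m from the base axis. Payload 3.6 kg.
Tool frame: the origin (TCP) lies midway between the tips of the shut fingers; the grasp point (between the pads) lies 19 mm behind it; z points along the fingers, y is the line along which they close (so a half turn about z gives the same grasp; the last joint's range is limited). The gripper opens to 93 mm and grips with 3 to 60 N. Pads are 15 mm wide; open, the fingers measure 128 mm over their backs; the gripper's body (75 mm by 188 mm) begins 65 mm behind the grasp point.
Start: joints at [-1.244, 0.615, -0.013, 1.423, 0.008, 1.103, -0.04], TCP at [0.225, 0.61, 0.219] pointing down, gripper open.
Joint ranges: [-3.12, 3.12], [-0.3, 2.06], [-1.34, 1.32], [0.26, 2.42], [-1.36, 4.5], [0.01, 1.98], [-2.84, 2.84]. Speed limits (rad/s): [2.79, 2.79, 3.14, 3.14, 3.14, 3.14, 3.14].

## Interface

Orientations are given as a unit quaternion [w, x, y, z].
In Python, from bench import ctrl, effector, inverse_kinematics, observe, camera, get_calibration, order gives the robot as it stands. Calls block until the motion is done:
- ctrl.movep(position, orientation): joint-space move of the TCP to a pose.
- ctrl.move_straight(position, velocity=0.15, ori=None, f_stop=None): straight line of the TCP; ori=None keeps the orientation; velocity is the mean speed in m/s. With f_stop (N) it stops when the force on the tool has changed by that much, and returns True; else False.
- ctrl.move_joints(angles): joint-space move.
- effector.release() and effector.grasp(force=None): open the fingers fully, or close them until they stop; force is the grip in N (None keeps the last).
- ctrl.pause(seconds).
- inverse_kinematics(position, orientation): joint angles nearest the present ones, or None.
- observe(): the state.
- camera(name): name is "scene" or "side" or "wrist"; returns the picture (400x640x3 uint8, red, green, blue); there is no depth.
- get_calibration(name): a dict with "fx", "fy", "cx", "cy" (pixels), "k1" (the pictures are not rectified: a ray, as slopes to the right and down, at radius r is drawn at 1 + k1 r^2 times it, then the intrinsics apply), "T" (4x4, takes a point from camera to world coordinates). Camera axes: x right, y down, z forward; pixel columns grow to the right and rows downward; lengths in m; the calibration is good to about 2 mm. A picture is of the moment at which its call begins: read the wrist's pose just before it. get_calibration takes no time and is no camera call; for the wrist camera it gives the pose at the moment of the call.
A pose or a line that the arm cannot do raises ctrl.Unreachable and nothing moves.
- order.hand_in(): hands the job in; it is judged then, once.
The state is a dict: "clock": time; "q": joint angles; "qd": joint speeds; "effort": joint torques, N m; "position": TCP position; "eef_rot": TCP orientation; "ft_force": force on the tool from outside, world axes, zero at the start; "wrist_torque": the same for the moment, N m; "finger_gap": finger opening in m; "grip_force": force on a finger pad.
Only numpy, scipy, OpenCV 4.12 (cv2) and the standard library are available. Lean on these libraries where they do the work, as an engineer would, in place of code of your own. Each camera call takes 0.05 s, during which the arm holds its last target. There are 200 camera calls.

## Task

Slide the grey cover of the wooden stock case fully open, then lift the blue tray with its three pipe fittings out by its yellow handle, without tipping it. Finish while still holding the tray in the gripper, steady and level in the air over the case, its underside at least 5 cm above the case's top and all three fittings still in it; do not put it down. Leave the cover open and the other things on the bench where they are.

Things in the scene. Friction and masses are not known exactly. Their poses are not given: they have to be found in the camera images.
- case: Wooden two-bay stock case fixed to the bench, 186 (own x) by 322 (own y) mm, walls 10 mm thick, 90 mm high, with 12 mm high guide rails along its two long top edges. Origin: centre of its underside, on the bench; z up; yawed up to about 0.5 rad. The bay at own +y (166 x 146 mm, centre at own y = +78 mm, floor 6 mm thick) holds the blue tray; the other holds fixed stock.
- cover (a joint): Grey flat cover, 166 x 160 x 6 mm, upper face 96 mm above the bench. 0 m = tray bay fully covered; grows as it slides along the case's own -y; 0.160 = fully open, at its stop over the other bay and just clear of the tray bay (less leaves it overhanging the tray). Starts between 0 and 0.04. About 2 N of friction; stays where it is left.
- cover_grip (a point): Grip point on the cover's orange rib, 24 mm above the cover's upper face (120 mm above the bench), at the cover's centre and moving with it; axes as the case's. The rib is 60 mm long along own x, 14 mm thick along own y (pinch it there); its top is 30 mm above the cover's upper face.
- tray: Blue loose tray, 150 (own x) by 130 (own y) mm, walls 4 mm thick, 34 mm high, floor 4 mm. Origin: centre of its underside; z up. Stands on the bay floor (underside 6 mm above the bench), axes nearly as the case's, 4 to 12 mm play all round. A wall along own x at own y = 0 divides it into two troughs and carries the handle. With fittings 0.35 to 0.65 kg, load off-centre.
- tray_grip (a point): Grip point on the tray's yellow upright handle, a flat plate 70 mm long along own x, 12 mm thick along own y (pinch it there), rising to 75 mm above the tray's underside; this point is on its mid-line 60 mm above the underside. Axes as the tray's. The troughs are empty for 20 mm either side of the middle in own x.
- coupling: Copper pipe coupling (tube, 30 mm diameter, 28 mm high) standing loose in the tray near one of its corners. Origin: centre of its underside.
- bushing: Brass stepped bushing, 30 mm diameter, 26 mm high, standing loose in the tray near another corner. Origin: centre of its underside.
- cap: Steel pipe cap, 30 mm diameter, 22 mm high, standing loose in the tray near another corner. Origin: centre of its underside.
- spray_can: Bystander: red can, 60 mm diameter, 150 mm tall. Origin: centre of its underside.
- jar: Bystander: white jar with blue cap, 72 mm diameter, 85 mm tall. Origin: centre of its underside.
- wrench: Bystander: steel wrench, 220 mm long, lying flat. Origin: underside, about its middle.
- valve: Bystander: brass valve with red hand wheel, 90 mm long, 80 mm tall. Origin: centre of its underside.
- pipe_ring: Bystander: white plastic pipe collar, 80 mm diameter, 50 mm high. Origin: centre of its underside.

How it is judged:
On the way, in this order (a step that is already met when the one before it is completed fails the run):
1. the cover is slid fully open (value of joint cover above 0.148 m), for 0.2 s.
2. the tray is lifted level out of the case (height (world z) of tray above 0.13 m and angle between tray's own z axis and vertical below 0.14 rad), for 0.2 s.
At the end, for the whole second after the job is handed in: fingers holding the tray (over 1 N), level within 0.14 rad, underside over 130 mm above the bench, origin within 200 mm of the case's in plan, still (under 20 mm/s, 0.15 rad/s), not touching case or cover; cover over 145 mm open; all three fittings in the tray (all of step 2 and value of joint cover above 0.145 m and horizontal distance between tray and case below 0.2 m and contact force between the fingers and tray above 1 N and contact force between tray and case below 0.05 N and linear speed of tray below 0.02 m/s and angular speed of tray below 0.15 rad/s and x of coupling in the frame of tray between -0.075 and 0.075 m and y of coupling in the frame of tray between -0.065 and 0.065 m and z of coupling in the frame of tray between -0.005 and 0.03 m and x of bushing in the frame of tray between -0.075 and 0.075 m and y of bushing in the frame of tray between -0.065 and 0.065 m and z of bushing in the frame of tray between -0.005 and 0.03 m and x of cap in the frame of tray between -0.075 and 0.075 m and y of cap in the frame of tray between -0.065 and 0.065 m and z of cap in the frame of tray between -0.005 and 0.03 m); the arm keeps its last pose, push and grip.
It fails at once if a bystander is pushed more than 30 mm (distance of any of spray_can, jar, wrench, valve, pipe_ring from where it was at the start of the episode above 0.03 m).
It fails at once if the tray is tipped by more than 0.35 rad (angle between tray's own z axis and vertical above 0.35 rad).
It also fails if it takes over 48 s, if anything falls off the work surface, if the arm or the gripper's body presses on something with over 40 N, if the wrist force passes 120 N, or if a joint passes its speed limit or range.

## Working session

There is one attempt and no reset: what is moved stays moved. The work goes in short steps, each a Python script; the robot and the scene stay as the last script left them, time stands still between calls to the robot, and variables do not carry over. Pictures are saved under pics/ and viewed, at most 10 in all, crops included, and the job is handed in when it is done.

```bash
mkdir -p pics; ls; python3 - <<'E'
from bench import *
import cv2
for n in ("scene","side"):
    cv2.imwrite(f"pics/{n}0.png",camera(n)[...,::-1]); c=get_calibration(n); print(n,c)
s=observe();print(s["clock"],s["position"],s["eef_rot"],s["finger_gap"])
E
```

```text
pics
scene {'fx': 420.7413305531035, 'fy': 420.7413305531035, 'cx': 320.98236117961574, 'cy': 192.9827426576927, 'k1': -0.07621842861036096, 'T': array([[-0.47317655,  0.76746486, -0.43255248,  1.01193186],
       [ 0.88088763,  0.40555924, -0.24404647,  0.34983517],
       [-0.01187144, -0.4965072 , -0.86795142,  1.1123217 ],
       [ 0.        ,  0.        ,  0.        ,  1.        ]])}
side {'fx': 447.5866999144248, 'fy': 447.5866999144248, 'cx': 321.47346510793386, 'cy': 201.39589736552145, 'k1': -0.11961867868373982, 'T': array([[ 0.74791788, -0.46329366,  0.47537125, -0.1392467 ],
       [-0.66360904, -0.50508739,  0.55182404, -0.68813502],
       [-0.01555256, -0.72817973, -0.68520975,  1.03861134],
       [ 0.        ,  0.        ,  0.        ,  1.        ]])}
0.1 [0.22432085 0.6093202  0.21762628] [-1.90644584e-04  1.75441839e-01  9.84489141e-01 -1.12079972e-03] 0.09325874763590765
```

View pics/scene0.png

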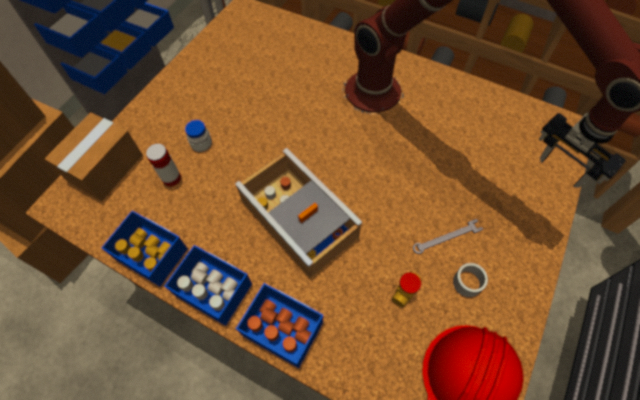

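View pics/side0.png

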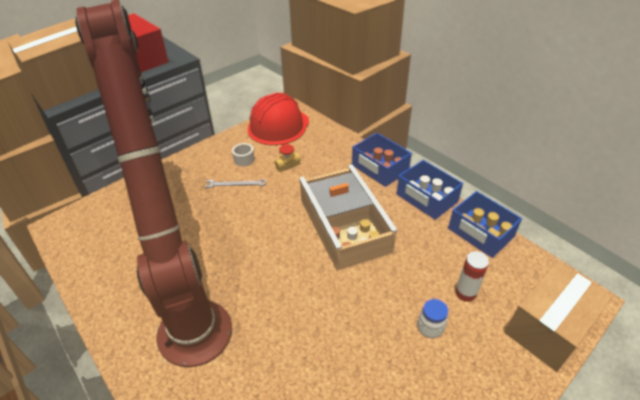

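The scene view shows the case with the orange rib at about (308,213). The tray bay's blue edge shows at (330,240), the spray can at (163,165), the jar at (198,135), the valve at (407,290), the ring at (471,279) and the wrench at (447,236). In the side view the rib is at about (340,189), with the stock bay open towards the viewer.

```bash
cat > h.py <<'E'
from bench import *
import cv2, numpy as np
def cast(px,c,z):
    px=np.asarray(px,float).reshape(-1,2); K=np.array([[c["fx"],0,c["cx"]],[0,c["fy"],c["cy"]],[0,0,1]])
    u=cv2.undistortPoints(px[:,None],K,np.array([c["k1"],0,0,0]))[:,0]
    # refine one-term radial model is exactly OpenCV's
    d=np.c_[u,np.ones(len(u))]@c["T"][:3,:3].T; o=c["T"][:3,3]
    return o+d*((z-o[2])/d[:,2])[:,None]
def project(P,c):
    T=np.linalg.inv(c["T"]); K=np.array([[c["fx"],0,c["cx"]],[0,c["fy"],c["cy"]],[0,0,1.]])
    return cv2.projectPoints(np.asarray(P,float).reshape(-1,1,3),cv2.Rodrigues(T[:3,:3])[0],T[:3,3],K,np.array([c["k1"],0,0,0]))[0][:,0]
E
python3 - <<'E'
from h import *
rois={"scene":(230,140,370,275),"side":(290,160,400,270)}
out=[]
for n,(x0,y0,x1,y1) in rois.items():
    im=cv2.imread(f"pics/{n}0.png"); c=get_calibration(n); hsv=cv2.cvtColor(im,cv2.COLOR_BGR2HSV)
    R=np.zeros(im.shape[:2],np.uint8); R[y0:y1,x0:x1]=255
    o=cv2.inRange(hsv,(4,190,150),(16,255,255))&R
    w=cv2.inRange(hsv,(0,0,165),(180,60,255))&R
    g=cv2.inRange(hsv,(0,0,70),(180,50,164))&R
    for nm,m,z,k in(("rib",o,.123,1),("white",w,.102,3),("grey",g,.096,1)):
        cs=sorted(cv2.findContours(m,0,1)[0],key=cv2.contourArea)[::-1][:k]
        for q in cs:
            if cv2.contourArea(q)<15: continue
            P=cast(q.reshape(-1,2),c,z)[:,:2]; r=cv2.minAreaRect((P*1000).astype(np.float32))
            print(n,nm,cv2.contourArea(q),np.round(q.reshape(-1,2).mean(0)),[np.round(v,1) for v in r])
            cv2.drawContours(im,[q],-1,{"rib":(255,0,255),"white":(255,0,0),"grey":(0,255,0)}[nm],1)
    out.append(cv2.resize(im[y0:y1,x0:x1],(400,400),interpolation=0))
cv2.imwrite("pics/ov.png",np.hstack(out))
E
```

```text
scene rib 67.0 [308. 210.] [array([582.4,  65.2]), array([12. , 54.9]), np.float64(69.5)]
scene white 428.5 [274. 223.] [array([644.1, -11.4]), array([319.6,  13.5]), np.float64(69.3)]
scene white 341.0 [322. 186.] [array([484.2,  49.7]), array([318.8,  11.7]), np.float64(69.2)]
scene white 40.0 [269. 190.] [array([567.5, -66.7]), array([19.3, 22.8]), np.float64(27.9)]
scene grey 3028.5 [312. 212.] [array([572.6,  45.6]), array([269.2, 166.4]), np.float64(70.8)]
side white 2311.0 [345. 204.] [array([561.7,  15.6]), array([326.2, 190.8]), np.float64(69.4)]
side white 61.0 [352. 230.] [array([495.7, -82. ]), array([31.3, 28.7]), np.float64(47.5)]
side grey 128.5 [370. 165.] [array([753.7,  94.9]), array([91.4, 43.1]), np.float64(89.1)]
```

View pics/ov.png

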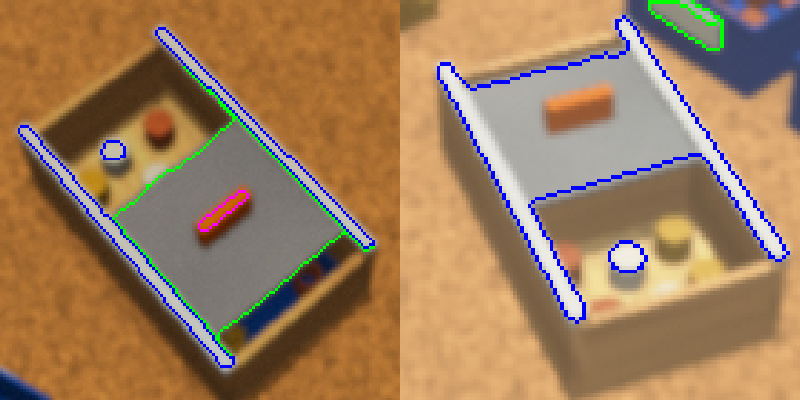

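The overlay shows both rails and the cover outlined cleanly. That puts the case centre at about (0.563, 0.018) with own +y at 69.3° in world, and the rib about 51 mm along own +y, so the cover is about 27 mm open. Next I grip the rib and slide the cover.

```bash
cat >> h.py <<'E'
C=np.array([.563,.0175]); A=np.radians(69.3); Y=np.array([np.cos(A),np.sin(A)]); X=np.array([Y[1],-Y[0]])
def quat(a): b=(a+np.pi/2)/2; return [0,np.cos(b),np.sin(b),0]
def P(x,y,z): return [*(C+x*X+y*Y),z]
def st(t=""):
    s=observe(); p=s["position"]; d=p[:2]-C
    print(t,round(s["clock"],2),"xy",np.round([d@X,d@Y,p[2]],4),"gap",round(s["finger_gap"],4),"grip",round(s["grip_force"],1),"F",np.round(s["ft_force"],1),"M",np.round(s["wrist_torque"],2))
E
python3 - <<'E'
from h import *
q=quat(A)
ctrl.movep(P(0,.051,.20),q); st("above")
print(ctrl.move_straight(P(0,.051,.102),.12,f_stop=8)); st("down")
effector.grasp(20); st("grip")
y=(observe()["position"][:2]-C)@Y
print(ctrl.move_straight(P(0,-.086,.102),.08,f_stop=12)); ctrl.pause(.3); st("slid")
for n in ("scene","side"): cv2.imwrite(f"pics/{n}1.png",camera(n)[...,::-1])
a=cv2.imread("pics/scene1.png")[130:285,220:380]; b=cv2.imread("pics/side1.png")[140:280,270:420]
cv2.imwrite("pics/ov1.png",np.hstack([cv2.resize(i,(400,400)) for i in (a,b)]))
E
```

```text
above 2.42 xy [-0.0007  0.0525  0.2   ] gap 0.093 grip 0.0 F [ 0.5 -0.2 -0.3] M [0.01 0.04 0.  ]
False
down 3.39 xy [0.0006 0.0513 0.1027] gap 0.0928 grip 0.0 F [-0.9 -0.9 -0.6] M [-0.   -0.03  0.04]
grip 4.59 xy [0.     0.0509 0.102 ] gap 0.0136 grip 20.0 F [0.4 0.  0.7] M [-0.01  0.   -0.04]
False
slid 6.75 xy [-0.0002 -0.0811  0.102 ] gap 0.0139 grip 20.0 F [ 3.   8.4 -3.7] M [ 1.56 -0.51 -0.14]
```

View pics/ov1.png

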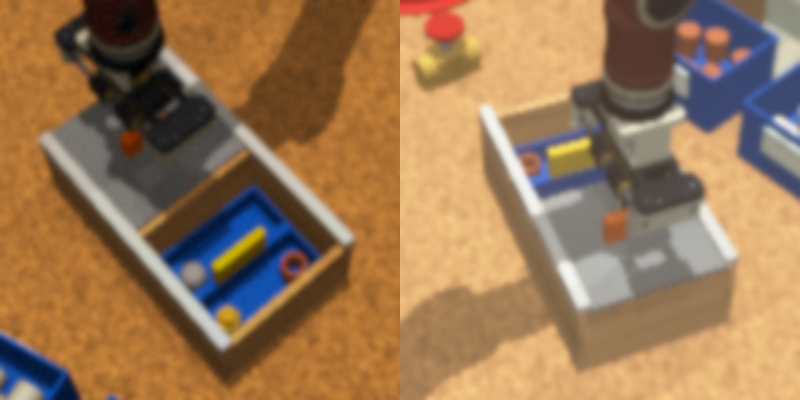

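The cover is at its stop, with the rib held at own y = −81 mm and 9 N pushing back. The tray is uncovered: in the left crop the yellow handle is near (240,253), with the cap to its left, the coupling to its right and the bushing below. I'll release, rise and measure the handle from the scene and wrist views.

```bash
python3 - <<'E'
from h import *
q=quat(A)
effector.release(); ctrl.move_straight(P(0,-.0811,.20),.15); st("up")
ctrl.movep(P(0,.03,.27),q); ctrl.pause(.3); st("over")
for n in ("scene","side","wrist"):
    c=get_calibration(n); im=camera(n)[...,::-1].copy(); cv2.imwrite(f"pics/{n}2.png",im)
    hsv=cv2.cvtColor(im,cv2.COLOR_BGR2HSV)
    m=cv2.inRange(hsv,(22,150,110),(34,255,255))
    b=cv2.inRange(hsv,(100,140,50),(128,255,255))
    if n!="wrist":
        R=np.zeros_like(m); u=project(P(0,.078,.06),c)[0]; cv2.circle(R,tuple(int(v) for v in u),50,255,-1); m&=R; b&=R
    for nm,mm,z in(("y",m,.081),("b",b,.04)):
        for k in sorted(cv2.findContours(mm,0,1)[0],key=cv2.contourArea)[::-1][:3]:
            if cv2.contourArea(k)<10: continue
            p=cast(k.reshape(-1,2),c,z)[:,:2]-C; p=np.c_[p@X,p@Y]*1000
            print(n,nm,cv2.contourArea(k),k.reshape(-1,2).mean(0).round(),[np.round(v,1) for v in cv2.minAreaRect(p.astype(np.float32))])
E
```

```text
up 8.96 xy [-0.0007 -0.0813  0.1993] gap 0.0929 grip 0.0 F [ 1.  -0.7  0.1] M [ 0.01 -0.01 -0.03]
over 9.85 xy [1.000e-04 2.840e-02 2.693e-01] gap 0.0931 grip 0.0 F [-0.5 -0.2  0.6] M [ 0.03 -0.01  0.  ]
scene y 47.0 [315. 226.] [array([ 2.7, 84.6]), array([ 8.9, 61.9]), np.float64(89.5)]
scene b 1381.5 [315. 229.] [array([-3.7, 76.5]), array([114.5, 133.9]), np.float64(89.2)]
side y 106.0 [336. 194.] [array([-3.8, 63.5]), array([31.9, 65.8]), np.float64(88.6)]
wrist y 447.0 [364. 183.] [array([ 1.6, 80.5]), array([11.2, 68.5]), np.float64(88.9)]
wrist b 10274.0 [361. 173.] [array([ 2.6, 81.4]), array([129.3, 150.1]), np.float64(88.8)]
wrist b 4252.0 [274. 359.] [array([318.5, -51.5]), array([118.5, 322.7]), np.float64(0.9)]
wrist b 719.0 [416. 353.] [array([292.5, 190.2]), array([ 70.1, 109.2]), np.float64(0.5)]
```

View pics/wrist2.png

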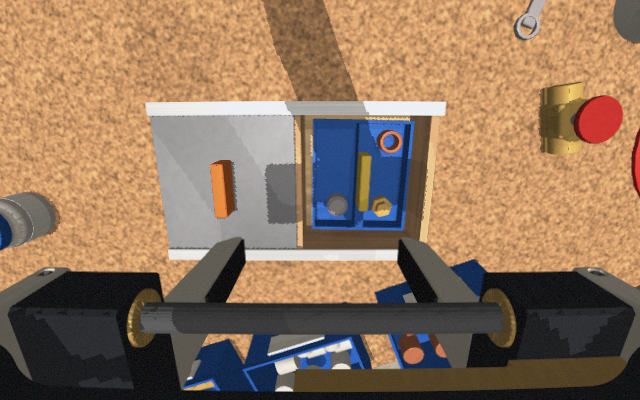

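The wrist view shows the handle at (364,183), the cap at (338,204), the bushing at (381,207) and the coupling at (390,142). The handle is at own (2, 80.5) mm, turned −1.1°. Two fittings sit at own +x, so I'll grip slightly towards that side.

```bash
python3 - <<'E'
from h import *
q=quat(A-np.radians(1.1)); x,y=.008,.0805
ctrl.movep(P(x,y,.16),q); st("above")
print(ctrl.move_straight(P(x,y,.045),.07,f_stop=6)); st("down")
effector.grasp(50); ctrl.pause(.2); st("grip")
ctrl.move_straight(P(x,y,.055),.03); ctrl.pause(.4); st("lift1")
cv2.imwrite("pics/wrist3.png",camera("wrist")[...,::-1])
cv2.imwrite("pics/side3.png",camera("side")[...,::-1])
w=cv2.imread("pics/wrist3.png"); s=cv2.imread("pics/side3.png")[140:280,270:420]
cv2.imwrite("pics/ov3.png",np.hstack([cv2.resize(w,(480,300)),cv2.resize(s,(320,300))]))
E
```

```text
above 10.56 xy [0.0087 0.0801 0.1606] gap 0.0929 grip 0.0 F [0.4 0.7 0. ] M [-0.01  0.03  0.03]
False
down 12.35 xy [0.0083 0.0807 0.0455] gap 0.0931 grip 0.0 F [ 0.7  0.1 -0.3] M [0.   0.01 0.03]
grip 13.78 xy [0.008  0.0809 0.045 ] gap 0.0121 grip 50.0 F [ 1.4  2.  -1.5] M [ 0.19 -0.14 -0.03]
lift1 14.66 xy [0.008  0.0805 0.0549] gap 0.0115 grip 50.0 F [-0.1 -0.6 -4.9] M [-0.08  0.08  0.02]
```

View pics/ov3.png

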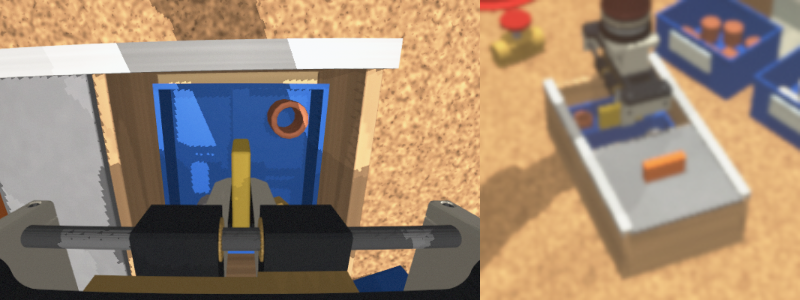

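The tray hangs free: it carries 4.9 N with a moment under 0.1 N m, the wrist view shows it square to the gripper, and the coupling is in place. I'll lift slowly.

```bash
python3 - <<'E'
from h import *
ctrl.move_straight(P(.008,.0805,.228),.05); ctrl.pause(.8); st("lifted")
w=camera("wrist")[...,::-1]; s=camera("side")[100:240,270:420,::-1]; cc=camera("scene")[130:285,220:380,::-1]
cv2.imwrite("pics/ov4.png",np.hstack([cv2.resize(w,(320,200))]+[cv2.resize(i,(240,200)) for i in (s,cc)]))
E
```

```text
lifted 19.17 xy [0.008  0.0805 0.228 ] gap 0.0116 grip 50.0 F [-0.8  0.1 -4. ] M [-0.1   0.01 -0.  ]
```

View pics/ov4.png

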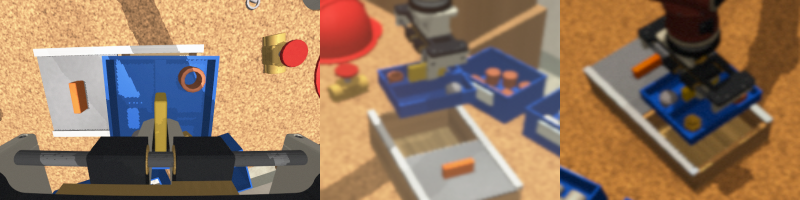

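The tray hangs level and well clear above the case. The coupling is visible in the wrist and side views, the cap and bushing in the scene view, and the cover is still open. I'll hand in now.

```bash
python3 -c "
from bench import *
print(order.hand_in())"
```

```text
the job is handed in; nothing more can be done
None
```

The job is handed in (no verdict came back): cover at its open stop, tray held level by its handle about 19 cm above the bench (about 8 cm above the case's rails), all three fittings seen in it, and no bystander approached, at about 19 s on the robot's clock.

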